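# Top up the spacer feed tube behind the glue pots

## Task

Clear the round glue pot and the square tin out of the way, standing both on the green cutting mat, then load the two wooden spacers from behind them into the upright feed tube, the long one first and the short one on top of it. Only when both spacers are down in the tube, stand the pot and the tin back in the middle of their own coasters, the round pot on the round coaster and the square tin on the square one. Keep the pot and the tin upright throughout, and do not shift or knock over the papier-mache bowl and the amber jar.

Things in the scene. Friction and masses are not known exactly. Their poses are not given: they have to be found in the camera images.
- glue_c (a point): White round glue pot with flat grey screw lid and paper band: cylinder 54 mm wide (lid 52, top 22 mm), 110 mm tall, about 0.25 kg. Starts upright on the round coaster. The point is on its axis, 55 mm above its base; z up. Grip it from above, about 75 mm above its base, so that the gripper's body clears the lid.
- tin_c (a point): Metal tin with paper band, square body 50 x 50 mm, 102 mm tall, small black cap 24 mm wide on top (110 mm in all), about 0.3 kg. Starts upright on the square coaster. The point is on its axis, 55 mm above its base; x and y square to its flat sides, z up. Grip it across two flat sides from above, about 75 mm above its base.
- spacer_long_c (a point): Long wooden spacer: plain upright cylinder, 25 mm in diameter, 50 mm tall, about 35 g. Stands on the table just behind (away from the robot) one of the coasters, so close to the pot or tin that a gripper does not fit until that is cleared. The point is its centre, 25 mm up; z up. Grip only its top 20 mm, so that the rest reaches into the tube.
- spacer_short_c (a point): Short wooden spacer: upright cylinder, 25 mm in diameter, 36 mm tall, with a dark round bore mark (14 mm) in the middle of its top, about 25 g. Stands on the table just behind the other coaster. The point is its centre, 18 mm up; z up. Grip only its top 20 mm.
- magazine: Fixed upright clear feed tube on a dark base 90 x 90 x 20 mm, left or right, opposite the mat. Origin on the tube's axis at table level, z up. Inner floor 20 mm up; bore 33 mm, from 90 mm up flaring to 61 mm inside (69 outside) at the mouth, 120 mm up. A spacer let go upright in the flare slides down by itself; centres then 45 mm (long) and 88 mm (short on top) up, full to 14 mm below the mouth.
- mat: Green cutting mat with white grid lines, 200 mm (its x) by 240 mm (its y), 3 mm thick, lying flat on the table to the left or right of the robot; the side area for the pot and the tin. Origin at its centre at table level. It does not move.
- coaster_round: Round dark rubber coaster, 72 mm in diameter, 4 mm thick, the home of the round glue pot. Origin at its centre at table level. It does not move.
- coaster_square: Square dark rubber coaster, 72 x 72 mm, 4 mm thick, the home of the square tin. Origin at its centre at table level; x and y along its edges. It does not move.
- bowl_c (a point): Bystander, leave alone: small brown papier-mache bowl, open upward, 84 mm wide, 45 mm tall, loose on the table in front of the coasters. The point is its centre, half-way up.
- jar_c (a point): Bystander, leave alone: closed amber glass jar with a metal lid, 60 mm wide, 75 mm tall, loose on the table at the far left. The point is its centre, half-way up.

How it is judged:
On the way, in this order (a step that is already met when the one before it is completed fails the run):
1. the round pot and the square tin both stand released on the mat (x of glue_c in the frame of mat between -0.09 and 0.09 m and y of glue_c in the frame of mat between -0.11 and 0.11 m and height (world z) of each of glue_c, tin_c below 0.065 m and angle between each of glue_c, tin_c's own z axis and vertical below 0.1 rad and x of tin_c in the frame of mat between -0.09 and 0.09 m and y of tin_c in the frame of mat between -0.11 and 0.11 m and contact force between the fingers and glue below 0.1 N and linear speed of each of glue, tin below 0.02 m/s and contact force between the fingers and tin below 0.1 N), for 0.2 s.
2. the long spacer is released at the bottom of the tube, pot and tin still on the mat (x of glue_c in the frame of mat between -0.09 and 0.09 m and y of glue_c in the frame of mat between -0.11 and 0.11 m and height (world z) of each of glue_c, tin_c below 0.065 m and angle between each of glue_c, tin_c's own z axis and vertical below 0.1 rad and x of tin_c in the frame of mat between -0.09 and 0.09 m and y of tin_c in the frame of mat between -0.11 and 0.11 m and horizontal distance between spacer_long_c and magazine below 0.008 m and z of spacer_long_c in the frame of magazine between 0.04 and 0.05 m and contact force between the fingers and spacer_long below 0.1 N and linear speed of spacer_long below 0.02 m/s), for 0.2 s.
3. the short spacer is released in the tube on top of the long one, pot and tin still on the mat (all of step 2 and horizontal distance between spacer_short_c and magazine below 0.008 m and z of spacer_short_c in the frame of magazine between 0.083 and 0.093 m and contact force between the fingers and spacer_short below 0.1 N and linear speed of spacer_short below 0.02 m/s), for 0.2 s.
At the end, for the whole second after the job is handed in: Round pot and square tin stand upright within 13 mm of the middle of their own coasters; the long spacer is at the bottom of the tube with the short one on it (heights within 5 mm, within 8 mm of the axis); all four are released and at rest (horizontal distance between glue_c and coaster_round below 0.013 m and height (world z) of each of glue_c, tin_c below 0.063 m and angle between each of glue_c, tin_c's own z axis and vertical below 0.06 rad and contact force between the fingers and glue below 0.1 N and linear speed of each of glue, tin, spacer_long, spacer_short below 0.02 m/s and horizontal distance between tin_c and coaster_square below 0.013 m and contact force between the fingers and tin below 0.1 N and horizontal distance between each of spacer_long_c, spacer_short_c and magazine below 0.008 m and z of spacer_long_c in the frame of magazine between 0.04 and 0.05 m and contact force between the fingers and spacer_long below 0.1 N and z of spacer_short_c in the frame of magazine between 0.083 and 0.093 m and contact force between the fingers and spacer_short below 0.1 N); the robot touches nothing.
It fails at once if the round pot or the square tin is tipped (over 35 degrees) (angle between any of glue_c, tin_c's own z axis and vertical above 0.6 rad).
It fails at once if the papier-mache bowl or the amber jar is shifted by more than 25 mm or knocked over (distance of any of bowl_c, jar_c from where it was at the start of the episode above 0.025 m or angle between any of bowl_c, jar_c's own z axis and vertical above 0.5 rad).
It also fails if it takes over 120 s, if anything falls off the work surface, if the arm or the gripper's body presses on something with over 40 N, if the wrist force passes 120 N, or if a joint passes its speed limit or range.

## Robot

A 6-joint arm with a two-finger parallel gripper is mounted at the origin on the work surface. World frame = base frame: x ahead of the robot, y to its left, z up, the work surface at z = 0. Lengths are in m, angles in rad, forces in N, time in s.
With the tool pointing down it reaches from about 0.25 to 0.725 m from the base axis. Payload 4 kg.
Tool frame: the origin (TCP) lies where the fingers leave the gripper's body, on its centre line; the fingertips stand 73 mm ahead of it and the grasp point (between the pads) lies 54 mm ahead of it; z points along the fingers, y is the line along which they close (so a half turn about z gives the same grasp; the last joint's range is limited). The gripper opens to 85 mm and grips with 20 to 120 N. Pads are 22 mm wide; open, the fingers measure 114 mm over their backs; the gripper's body (76 mm by 85 mm) begins 54 mm behind the grasp point. The pads swing forward as they close: fully open they stand 13 mm farther back than shut.
Start: joints at [-1.11, 0.241, 0.005, 1.335, 0, 1.571], TCP at [0.222, -0.448, 0.304] pointing down, gripper open.
Joint ranges: [-2.72, 2.72], [-1.05, 1.87], [-1.09, 1.28], [-1.99, 2.15], [-1.42, 1.44], [-3.14, 3.14]. Speed limits (rad/s): [2.79, 2.79, 3.14, 3.14, 3.14, 3.14].

## Interface

Orientations are given as a unit quaternion [w, x, y, z].
In Python, from rig import env gives the robot as it stands. Calls block until the motion is done:
- env.reach(position, orientation): joint-space move of the TCP to a pose.
- env.movel(position, v=0.15, frame=None, threshold=None): straight line of the TCP; frame=None keeps the orientation; v is the mean speed in m/s. With threshold (N) it stops when the force on the tool has changed by that much, and returns True; else False.
- env.move_j(angles): joint-space move.
- env.move_gripper(opening, grip_force=None): finger opening in m; grip_force is the grip in N (None keeps the last); returns when the fingers have stopped.
- env.pause(seconds).
- env.inverse_kinematics(position, orientation): joint angles nearest the present ones, or None.
- env.get_image(name): name is "scene" or "top"; returns a dict with "img" (480x640x3 uint8, red, green, blue), "fx", "fy", "cx", "cy" (pixels), "origin" and "orientation" of the camera in the world. Camera axes: x right, y down, z forward; pixel columns grow to the right and rows downward; lengths in m; the calibration is good to about 2 mm. A picture is of the moment at which its call begins. There is no depth.
A pose or a line that the arm cannot do raises env.IKError and nothing moves.
- env.sign_off(): hands the job in; it is judged then, once.
Readings, each from a call of its own:
- env.read_time_s(): time.
- env.read_qpos(): joint angles.
- env.read_joint_vel(): joint speeds.
- env.read_joint_torque(): joint torques, N m.
- env.read_tool_pos(): TCP position.
- env.read_tcp_rot(): TCP orientation.
- env.read_ft_force(): force on the tool from outside, world axes, zero at the start.
- env.read_moment(): the same for the moment, N m.
- env.read_grip_width(): finger opening in m.
- env.read_gripper_force(): force on a finger pad.
Only numpy, scipy, OpenCV 4.12 (cv2) and the standard library are available. Lean on these libraries where they do the work, as an engineer would, in place of code of your own. Each camera call takes 0.05 s, during which the arm holds its last target. There are 200 camera calls.

## Working session

There is one attempt and no reset: what is moved stays moved. The work goes in short steps, each a Python script; the robot and the scene stay as the last script left them, time stands still between calls to the robot, and variables do not carry over. Pictures are saved under pics/ and viewed, at most 14 in all, crops included, and the job is handed in when it is done.

```bash
mkdir -p pics; ls
python3 - <<'E'
from rig import env
import cv2
for n in("scene","top"):
    d=env.get_image(n); cv2.imwrite(f"pics/{n}0.png",d["img"][:,:,::-1])
    print(n,d["fx"],d["fy"],d["cx"],d["cy"],d["origin"],d["orientation"])
print(env.read_tcp_rot())
E
```

```text
pics
scene 513.5652113695719 513.5652113695719 315.8688912010416 234.5809607069681 [1.13783207 0.21517546 0.58783634] [-0.23805847  0.52571304  0.73600989 -0.35389747]
top 477.41091309442857 477.41091309442857 321.2196799989467 236.88702572354973 [ 4.80417162e-01 -6.00454738e-04  8.98537885e-01] [ 0.02051434 -0.69769938  0.7159968  -0.01197125]
[-9.13497265e-04  9.73573762e-01  2.28370864e-01 -2.09017461e-04]
```

View pics/scene0.png

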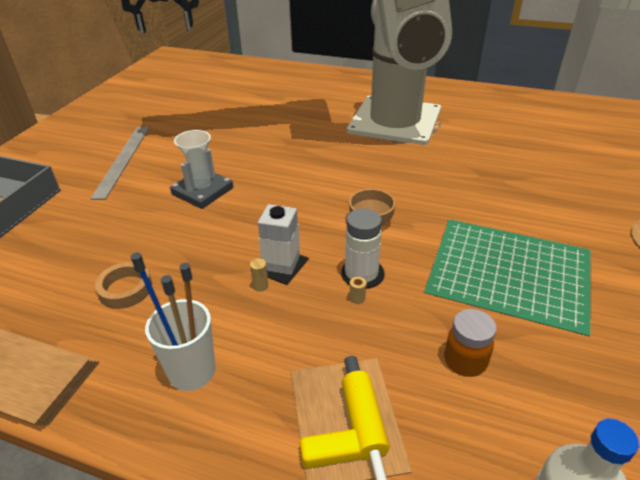

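View pics/top0.png

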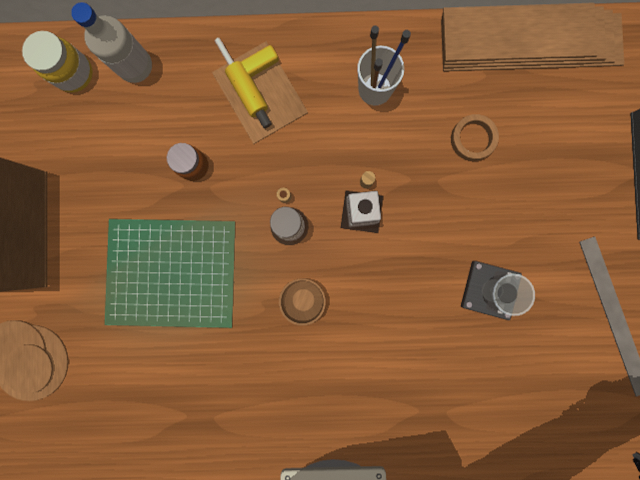

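The top view shows the mat at left (170,273), the pot lid at (288,222) and the tin at (365,207). The bored short spacer (283,195) is behind the pot, and the long one (368,178) is behind the tin. The bowl is at (302,301), the jar at (184,158) and the tube at (512,294). Next I'll measure from crops and masks.

```bash
cat > h.py <<'E'
from rig import env
import numpy as np, cv2
from scipy.spatial.transform import Rotation as R
def rot(q): return R.from_quat([q[1],q[2],q[3],q[0]]).as_matrix()
def ray(d,u,v):
    return np.array(d["origin"]), rot(d["orientation"])@np.array([(u-d["cx"])/d["fx"],(v-d["cy"])/d["fy"],1])
def px(d,u,v,z):
    o,r=ray(d,u,v); return (o+r*(z-o[2])/r[2])[:2]
def proj(d,p):
    c=rot(d["orientation"]).T@(np.array(p)-d["origin"]); return d["fx"]*c[0]/c[2]+d["cx"],d["fy"]*c[1]/c[2]+d["cy"]
E
python3 - <<'E'
from h import *
t=env.get_image("top"); s=env.get_image("scene")
I=t["img"][:,:,::-1]; S=s["img"][:,:,::-1]
a=cv2.resize(I[160:240,255:395],None,fx=5.5,fy=5.5,interpolation=cv2.INTER_CUBIC)  #770x440
cv2.imwrite("pics/c1.png",a)
b=cv2.resize(I[255:325,455:545],None,fx=4.3,fy=4.3,interpolation=cv2.INTER_CUBIC)
c=cv2.resize(S[120:210,165:240],None,fx=5,fy=5,interpolation=cv2.INTER_CUBIC)
h=max(b.shape[0],c.shape[0]); o=np.zeros((h,b.shape[1]+c.shape[1],3),np.uint8)
o[:b.shape[0],:b.shape[1]]=b;o[:c.shape[0],b.shape[1]:]=c; cv2.imwrite("pics/c2.png",o); print(b.shape)
hsv=cv2.cvtColor(I,cv2.COLOR_BGR2HSV)
m=cv2.inRange(hsv,(60,80,40),(95,255,255)); m=cv2.morphologyEx(m,cv2.MORPH_CLOSE,np.ones((5,5)))
c=max(cv2.findContours(m,0,1)[0],key=cv2.contourArea); r=cv2.minAreaRect(c);print("mat",r)
P=[px(t,*q,.003) for q in cv2.boxPoints(r)];print(np.round(P,3),np.mean(P,0))
for n,u,v,z in[("pot",288,222,.114),("tin",365,207,.114),("short",283,195,.036),("long",368,178,.05),("bowl",302,301,.045),("jar",184,158,.075),("mouth",513,294,.12)]: print(n,px(t,u,v,z).round(3))
E
```

```text
(301, 387, 3)
mat ((138.9722900390625, 228.19093322753906), (44.08218765258789, 99.10905456542969), 60.10109329223633)
[[0.539 0.456]
 [0.629 0.292]
 [0.555 0.251]
 [0.466 0.415]] [0.54730979 0.35333027]
pot [0.543 0.063]
tin [ 0.564 -0.065]
short [0.598 0.077]
long [ 0.623 -0.077]
bowl [0.406 0.046]
jar [0.663 0.245]
mouth [ 0.416 -0.299]
```

View pics/c1.png

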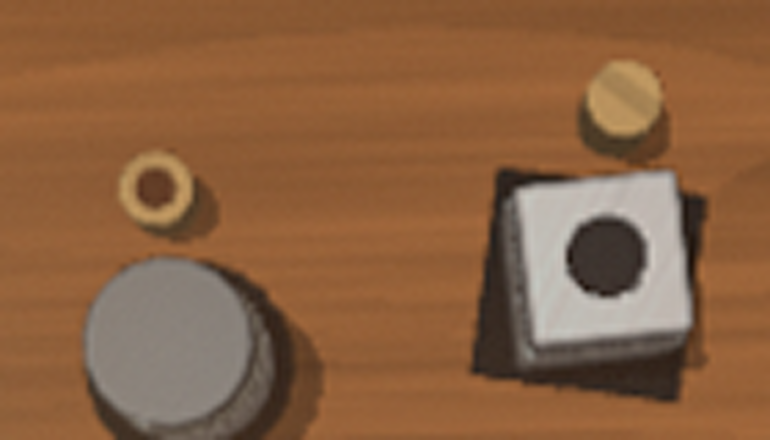

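View pics/c2.png

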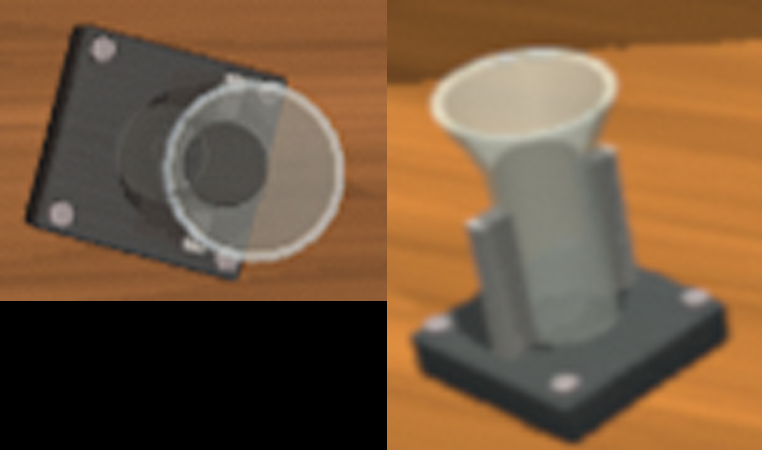

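The crops show the lid centre at (285.0,221.6), the tin cap at (364.8,206.3), the short spacer at (283.0,194.1), the long one at (368.1,177.6) and the tube mouth at (513.7,294.6). Next I'll triangulate and check these.

```bash
cat >> h.py <<'E'
def two(t,s,a,b):  # least-squares crossing of two rays
    o1,r1=ray(t,*a); o2,r2=ray(s,*b)
    k=np.linalg.lstsq(np.c_[r1,-r2],o2-o1,rcond=None)[0]; p,q=o1+k[0]*r1,o2+k[1]*r2
    return (p+q)/2, np.linalg.norm(p-q)
def crop(off,f,U,V): return off[0]+(U+.5)/f-.5, off[1]+(V+.5)/f-.5
E
python3 - <<'E'
from h import *
t=env.get_image("top"); s=env.get_image("scene")
C=lambda U,V:crop((255,160),5.5,U,V)
for n,U,V,z in[("pot",167.5,341,.114),("tin",606,257,.114),("short",156,190,.036),("long",624,99,.05)]:
    p=px(t,*C(U,V),z); print(n,p.round(4),"scene px",np.round(proj(s,[*p,z]),1))
def quad(pts,z,f=C):
    P=np.array([px(t,*f(*q),z) for q in pts]); e=np.roll(P,-1,0)-P
    print("ctr",P.mean(0).round(4),"sides",np.linalg.norm(e,axis=1).round(4),"yaw mod90",np.degrees(np.arctan2(e[:,1],e[:,0])).round(1)%90)
quad([(515,188),(675,172),(692,330),(533,347)],.106)
quad([(500,170),(707,200),(678,400),(473,373)],.004)
quad([(108,219),(236,220),(233,327),(105,326)],.003,lambda u,v:(u,v))
M=lambda U,V:crop((455,255),4.3,U,V)
quad([(83,25),(288,80),(235,278),(28,222)],.02,M)
print("mouth top",px(t,*M(254,172),.12), two(t,s,M(254,172),crop((165,120),5,138,92)))
E
```

```text
pot [0.5434 0.0674] scene px [362.2 218.9]
tin [ 0.5651 -0.0646] scene px [275.5 211. ]
short [0.5998 0.0769] scene px [356.4 282.6]
long [ 0.6234 -0.0772] scene px [256.2 264.3]
ctr [ 0.5654 -0.0646] sides [0.0487 0.0483 0.0483 0.0486] yaw mod90 [4.2 4.3 4.6 4.8]
ctr [ 0.5674 -0.0677] sides [0.0715 0.0692 0.0704 0.0703] yaw mod90 [80.1 80.  81.  80.9]
ctr [0.4618 0.2947] sides [0.2428 0.2003 0.2403 0.2009] yaw mod90 [88.  87.4 88.2 88.1]
ctr [ 0.4163 -0.2986] sides [0.0895 0.0869 0.09   0.0869] yaw mod90 [73.4 72.6 73.4 72.2]
mouth top [ 0.4148739  -0.30008631] (array([ 0.41462987, -0.297693  ,  0.12301621]), np.float64(0.0025349476396793226))
```

Both views agree within about 2–3 mm and the sizes check out. The scene x is about 0.543 for the pot, the tin yaw is 4.5° and the mat centre is at (0.462, 0.295). I'll clear the pot first, then the tin.

```bash
cat >> h.py <<'E'
HZ=0.29
def q(a): return [0,np.cos(a/2),np.sin(a/2),0]
def pick(p,a,z,width,f=40):
    env.move_gripper(width); env.reach([*p,HZ],q(a)); env.movel([*p,z+.03],v=.25); env.movel([*p,z],v=.08)
    env.move_gripper(0,f); w=env.read_grip_width(); print("pick w",w,"F",env.read_gripper_force(),"t",env.read_time_s())
    env.movel([*p,HZ],v=.2); return w
def place(p,a,z,width):
    p0=env.read_tool_pos(); env.movel([*p,HZ],v=.25,frame=q(a)) if False else env.reach([*p,HZ],q(a))
    print("w",env.read_grip_width()); env.movel([*p,z+.03],v=.2)
    hit=env.movel([*p,z],v=.04,threshold=6); print("hit",hit,env.read_tool_pos())
    env.move_gripper(width); env.pause(.2); env.movel([*p,HZ],v=.25); print("t",env.read_time_s())
E
sed -i 's/    p0=env.read_tool_pos(); env.movel.*else /    /' h.py
python3 - <<'E'
from h import *
pick((.5434,.0674),0,.133,.08)
place((.44,.355),0,.1322,.07)
t=env.get_image("top");cv2.imwrite("pics/t1.png",t["img"][:,:,::-1])
E
```

```text
pick w 0.05285938332093651 F 42.36664831638336 t 5.875
w 0.05299563499495373
hit True [0.4393828  0.35466749 0.13301102]
t 10.7583
```

View pics/t1.png

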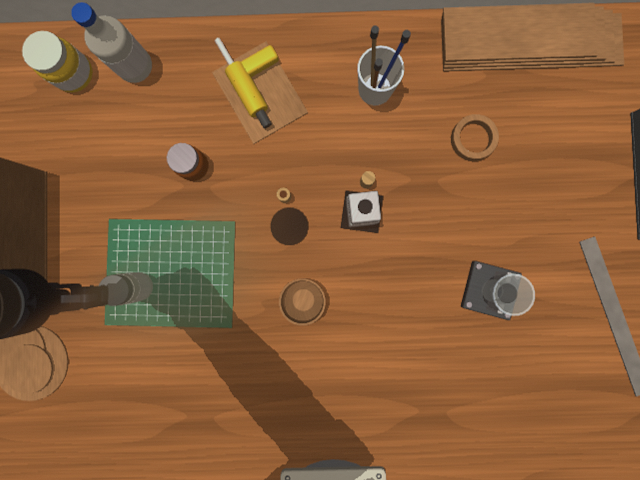

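The pot stands on the mat at about (118,289), the round coaster is now bare at (290,227), and nothing else has moved. Now the tin.

Run:
```python
from h import *
a=np.radians(4.5)
pick((.5653,-.0646),a,.133,.08)
place((.47,.235),np.radians(-2),.1322,.07)
env.reach([.42,0,.35],q(0))
t=env.get_image("top");s=env.get_image("scene")
I=t["img"][:,:,::-1]
cv2.imwrite("pics/t2.png",I)
cv2.imwrite("pics/s2.png",s["img"][:,:,::-1])
```

```text
pick w 0.04987407241672109 F 42.2617381811142 t 17.1
w 0.049963659112511556
hit True [0.46944501 0.23472993 0.13283775]
t 25.4417
```

View pics/t2.png

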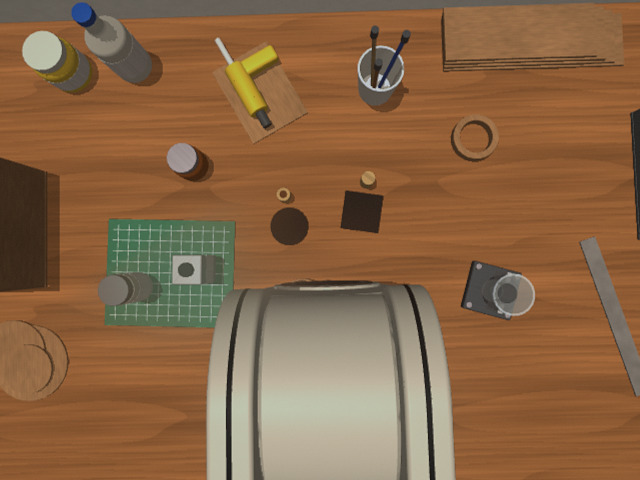

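The pot (116,289) and tin (187,270) stand on the mat, and both coasters are bare and measurable. I'll measure them now, then pick the long spacer.

Run:
```python
from h import *
t=env.get_image("top"); I=t["img"]
hsv=cv2.cvtColor(I,cv2.COLOR_RGB2HSV)
def blob(m,u,v,r,z,n):
    mm=np.zeros_like(m); mm[v-r:v+r,u-r:u+r]=m[v-r:v+r,u-r:u+r]
    c=max(cv2.findContours(mm,0,1)[0],key=cv2.contourArea); (cu,cv),rad=cv2.minEnclosingCircle(c); M=cv2.moments(mm*(mm>0),True)
    cc=cv2.moments(c); uu=cc["m10"]/cc["m00"],cc["m01"]/cc["m00"]; rr=cv2.minAreaRect(c)
    print(n,"px",np.round(uu,1),"rect",np.round(rr[1],1),round(rr[2],1),"area-diam",2*np.sqrt(cc["m00"]/np.pi),"pos",px(t,*uu,z).round(4))
dark=cv2.inRange(hsv,(0,0,0),(180,255,75))
blob(dark,289,227,24,.004,"round"); blob(dark,362,212,26,.004,"square")
blob(dark,186,270,11,.113,"tincap")
grey=cv2.inRange(hsv,(0,0,70),(180,60,200))
blob(grey,116,289,18,.113,"pot")
pick((.6234,-.0772),0,.1035,.06,30)
print(env.read_tool_pos())
```

```text
round px [289.  225.9] rect [36. 36.] 90.0 area-diam 36.21376438700094 pos [0.5438 0.0697]
square px [361.3 211.5] rect [37.7 37.6] 7.8 area-diam 41.30545956583848 pos [ 0.5675 -0.0669]
tincap px [191.  267.5] rect [ 3.7 11.1] 5.2 area-diam 2.111004122822376 pos [0.4718 0.2244]
pot px [117.5 288.7] rect [35. 35.] 90.0 area-diam 35.95795819674078 pos [0.4401 0.3463]
pick w 0.023967462297657106 F 29.50667381286621 t 33.5917
[ 0.62279067 -0.07712124  0.28847758]
```

Run:
```python
from h import *
place((.4155,-.2993),0,.1965,.05)
env.reach([.42,0,.35],q(0))
t=env.get_image("top");s=env.get_image("scene")
b=cv2.resize(t["img"][255:325,455:545,::-1],None,fx=4.3,fy=4.3,interpolation=cv2.INTER_CUBIC)
c=cv2.resize(s["img"][120:210,165:240,::-1],None,fx=5,fy=5,interpolation=cv2.INTER_CUBIC)
o=np.zeros((450,762,3),np.uint8);o[:301,:387]=b;o[:,387:]=c;cv2.imwrite("pics/c3.png",o)
o=t["img"][210:340,95:250,::-1];cv2.imwrite("pics/c4.png",cv2.resize(o,None,fx=4,fy=4,interpolation=cv2.INTER_CUBIC))
```

```text
w 0.023592613734507405
hit False [ 0.41560722 -0.29940621  0.1966274 ]
t 38.3083
```

View pics/c3.png

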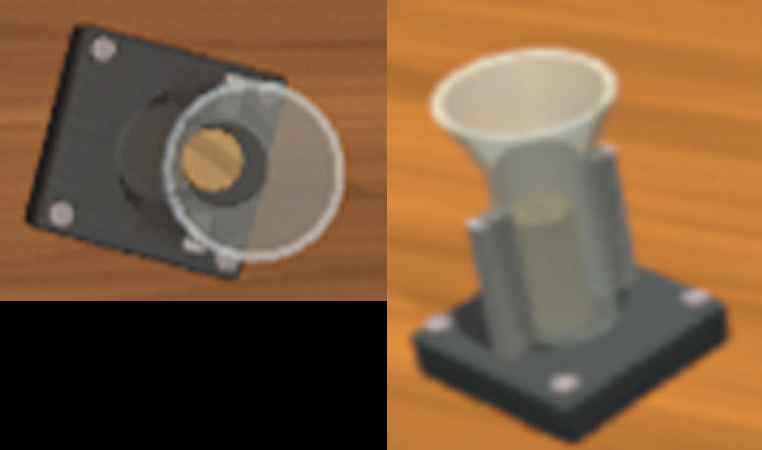

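View pics/c4.png

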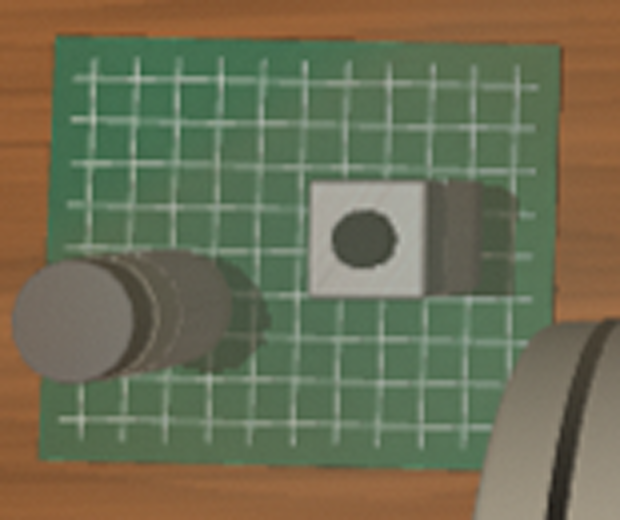

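The long spacer sits at the tube's bottom, with its top at (212,160) in the crop. The pot lid is at (113.1,289.6) and the tin cap at (185.6,269.4), both standing well inside the mat. Now the short spacer.

Run:
```python
from h import *
pick((.5998,.0769),0,.095,.06,30)
place((.4155,-.2993),0,.1955,.04)
env.reach([.42,0,.35],q(0))
t=env.get_image("top");s=env.get_image("scene")
print("pot",px(t,113.1,289.6,.113),"tin",px(t,185.6,269.4,.113))
b=cv2.resize(t["img"][255:325,455:545,::-1],None,fx=4.3,fy=4.3,interpolation=cv2.INTER_CUBIC)
c=cv2.resize(s["img"][120:210,165:240,::-1],None,fx=5,fy=5,interpolation=cv2.INTER_CUBIC)
o=np.zeros((450,762,3),np.uint8);o[:301,:387]=b;o[:,387:]=c;cv2.imwrite("pics/c5.png",o)
```

```text
pick w 0.023671674416023733 F 29.422166347503662 t 45.9
w 0.023315364313262355
hit False [ 0.41563655 -0.29938252  0.19560213]
t 53.9833
pot [0.4386978  0.35355678] tin [0.46888442 0.23325455]
```

View pics/c5.png

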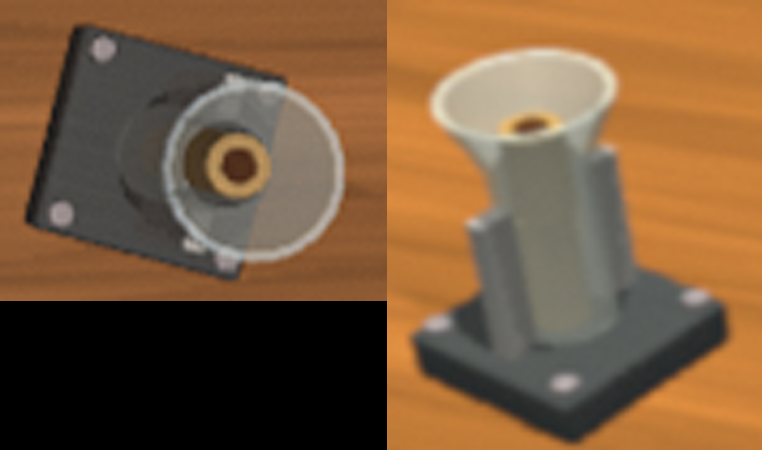

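The short spacer rests on the long one, with its bored top at (239,166) in the crop, just below the mouth. Now I'll return the pot and tin.

Run:
```python
from h import *
pick((.469,.2337),np.radians(-2),.132,.075)
place((.5675,-.0669),0,.1325,.07)
pick((.4388,.354),0,.132,.08)
place((.5438,.0697),0,.1325,.07)
env.reach([.35,-.1,.38],q(0))
t=env.get_image("top");s=env.get_image("scene")
a=cv2.resize(t["img"][160:240,255:395,::-1],None,fx=5.5,fy=5.5,interpolation=cv2.INTER_CUBIC)
cv2.imwrite("pics/c6.png",a); cv2.imwrite("pics/s6.png",s["img"][:,:,::-1])
```

```text
pick w 0.049739758479900816 F 42.12803363800049 t 61.6583
w 0.04965073373288043
hit True [ 0.5669569  -0.06672369  0.13380674]
t 70.0417
pick w 0.05297605404045341 F 42.554102540016174 t 76.3667
w 0.053060580617146594
hit True [0.54318204 0.06953641 0.13404412]
t 81.2167
```

View pics/c6.png

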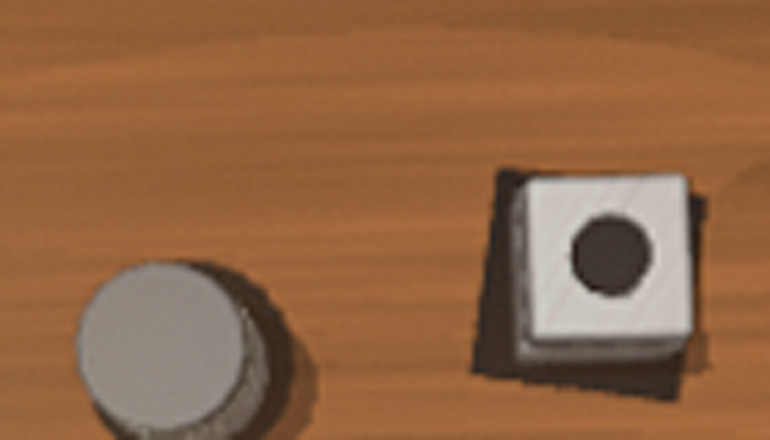

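View pics/s6.png

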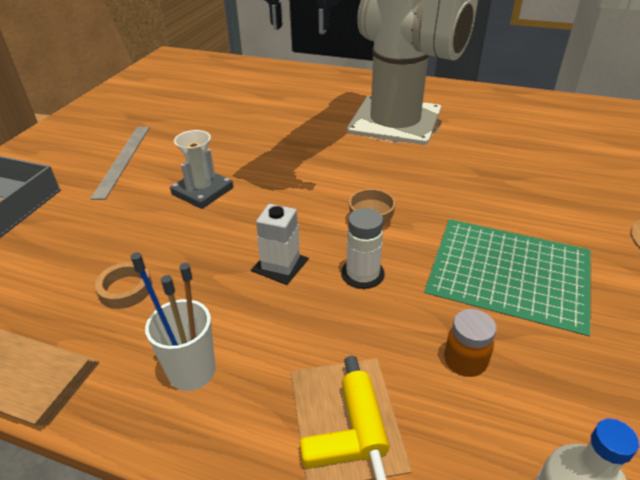

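The lid centre at (160,346) and the cap at (611,256) in the crop both look upright on their coasters. The bowl and jar are unmoved. I'll check the offsets and then hand in.

Run:
```python
from h import *
t=env.get_image("top"); ok=True
for U,V,c in[(160,346,(.5438,.0697)),(611,256,(.5675,-.0669))]:
    d=px(t,*crop((255,160),5.5,U,V),.114)-c; print(d.round(4)); ok&=np.linalg.norm(d)<.006
if ok: print(env.sign_off(),env.read_time_s())
```

```text
[-0.0018 -0.    ]
[-0.0021  0.0008]
the job is handed in; nothing more can be done
the job is handed in; nothing more can be done
```

The job is handed in: both spacers are in the tube, long one below the short one, and the pot and tin stand upright about 2 mm from the middle of their own coasters; the bowl and jar look unmoved.

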